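# Clamp the loaded tube rack on its mixer

### The job

Two bench mixers each carry a white tube rack under a hold-down bar with a black knob. On the mixer whose rack is filled with capped tubes, turn the knob clockwise until it suddenly goes stiff, then give it a further 30 degrees and let go, leaving it tight. Do not overtighten it, and do not turn the knob over the empty rack.

Things in the scene. Friction and masses are not known exactly. Their poses are not given: they have to be found in the camera images.
- loaded_grip (a point): Point to grip on the black knob over the tube-filled rack (orange caps). Its upright flat grip is 44 mm long (this x), 14 thick (y), 34 high; pinch across y from above, firmly (60 N). Point is on the vertical turning axis, 187 mm above the table, 13 under the grip's top, 21 above its lower edge. Fixed mixer 130 x 190 mm, left or right. Tube caps end 54 mm below the point.
- loaded_knob (a joint): Loose turn of that knob on its collar, rad, growing clockwise seen from above. 0.80 (upper stop) is snug: the grip then lies in line with the steel hold-down bar across the rack. Starts between 0.1 and 0.5, takes about 0.02 N m, stays where left.
- loaded_collar (a joint): Turn past snug, rad, growing clockwise from above, of the round aluminium collar under the knob (52 mm wide, top 29 mm below the grip point; steel bar 124 x 22 mm, 37 below). 0 at the start; past snug, knob and collar turn on together against a sharply higher moment (0.45 N m moving, about 0.2 felt when stopped) and the collar stays where left. 30 degrees is 0.52.
- spare_tip (a point): Point 20 mm off the turning axis, at one end of the grip of the same kind of knob over the empty rack on the other, same-sized mixer, 187 mm above the table. To be left as it is.

How it is judged:
By the outcome, as a careful person would: the job done as asked, in the order asked, and still so for the second after the job is handed in, with the robot touching nothing.
It also fails if it takes over 38 s, if anything falls off the work surface, if the arm or the gripper's body presses on something with over 40 N, if the wrist force passes 120 N, or if a joint passes its speed limit or range.

### The arm

A 6-joint arm with a two-finger parallel gripper is mounted at the origin on the work surface. World frame = base frame: x ahead of the robot, y to its left, z up, the work surface at z = 0. Lengths are in m, angles in rad, forces in N, time in s.
With the tool pointing down it reaches from about 0.375 to 0.9 m from the base axis. Payload 3.1 kg.
Tool frame: the origin (TCP) lies midway between the tips of the shut fingers; the grasp point (between the pads) lies manip.hold_point_z behind it (manip.hold_point_z is the distance from the TCP to the grasp point, in m); z points along the fingers, y is the direction in which the jaws open and shut (so a half turn about z gives the same grasp; the last joint's range is limited). The gripper opens to 85 mm and grips with 20 to 120 N. Pads are 22 mm wide; open, the fingers measure 114 mm over their backs; the gripper's body (76 mm by 85 mm) begins 54 mm behind the grasp point. The pads swing forward as they close: fully open they stand 13 mm farther back than shut.
Start: joints at [1.006, 0.527, 1.433, -0, 1.181, -0.178], TCP at [0.236, 0.579, 0.231] pointing down, gripper open.
Joint ranges: [-3.08, 3.08], [-0.75, 2.2], [0.22, 2.44], [-1.43, 4.57], [0, 2.65], [-2.85, 2.85]. Speed limits (rad/s): [2.79, 2.79, 3.14, 3.14, 3.14, 3.14].

### API

Orientations are given as a unit quaternion [x, y, z, w].
In Python, from station import manip, snapshot, workorder, models gives the robot as it stands.
- The arm moves only by the tool jog_arm, never from a script. Its argument "commands" is a list of rows, each a list of 5 numbers: the opening in per cent of the stroke, from 0 (shut) to 100 (fully open), then the shift along the world's x, y, z in cm, then the turn about the world's z in rad. A call has 1 to 8 rows; each row shifts and turns the pose as measured when the row begins; what a row does not reach is not made up. A row lasts 1/12 s, in which the tool goes at most 41.7 mm and 7.16 degrees, less where a joint would pass 70% of its speed; a pose out of reach is approached as far as the arm can. A call with a gripper value outside its range is refused whole. The fingers move at their own pace and stop on an object; "squeeze" is the grip in N (left out, the last holds). Time passes only in rows, so rows that do not move let the fingers close. It gives the time, the measured TCP pose, the force and the opening at its end, in the units of the state.
- manip.sense(): the state, without advancing time (a new reading comes with each control period).
- snapshot(name): name is "scene" or "top" or "wrist"; returns a dict with "image" (480x640x3 uint8, red, green, blue), "intrinsics" (3x3 intrinsics, pixels), "extrinsics" (4x4, takes a point from camera to world coordinates); the wrist camera has in their place "hand_eye" (4x4, takes a point from camera to tool coordinates, whose origin is the TCP and whose axes are the flange's). Camera axes: x right, y down, z forward; pixel columns grow to the right and rows downward; lengths in m; the calibration is good to about 2 mm. A picture is of the moment at which its call begins: read the wrist's pose just before it. There is no depth.
- workorder.sign_off(): hands the job in, once; it reports no verdict.
Trained networks look in a picture, given as the dict that the camera call returned (one of the last four; its "shot" number tells which), for a name from the list of things; names that differ only in an ending like _2 or _b are one class to them, and where a whole thing is asked for, a point or a joint stands for the part that bears it (a point fixed in the world has none). Each returns a list of dicts, best first, with "score" (0 to 1); they miss things now and then, are a little off and sometimes report something else, mostly with a low value. They report only what shows in the picture. A call takes as long as a camera call.
- models.find_in(picture, name): "centre" ([x, y, z] in m, in world coordinates, good to about 4 mm: the middle of the surface that is visible of it).
- models.pinpoint(picture, name): "centre" ([x, y, z] in m, in world coordinates, good to about 4 mm: a listed point, or the origin of a listed thing).
The state is a dict: "t": time; "q": joint angles; "qd": joint speeds; "tau": joint torques, N m; "tcp_pos": TCP position; "tool_rot": TCP orientation; "force": force on the tool from outside, world axes, zero at the start; "ft_torque": the same for the moment, N m; "finger_gap": opening from 0.0 (shut) to 1.0 (fully open).
Only numpy, scipy, OpenCV 4.12 (cv2) and the standard library are available. Lean on these libraries where they do the work, as an engineer would, in place of code of your own. Each camera call takes 0.05 s, during which the arm holds its last target. There are 200 camera calls.

## Working session

There is one attempt and no reset: what is moved stays moved. The work goes in short steps, Python scripts to look and compute and a tool call to move; the robot and the scene stay as the last step left them, time stands still between calls to the robot, and variables do not carry over. Pictures are saved under pics/ and viewed, about 8 in all and at most 12, crops included, and the job is handed in when it is done.

Besides the shell and the picture viewer there is one more tool, called after ">>>" as name([rows], argument=value, ...), one row to a line, values as JSON. jog_arm: Moves the arm, as the interface text tells. Its arguments: {"type":"object","properties":{"commands":{"type":"array","items":{"type":"array","items":{"type":"number"}}},"squeeze":{"type":"number"}},"required":["commands"]}

```bash
mkdir -p pics; python3 - <<'E'
from station import manip, snapshot, models
import cv2
print(manip.sense(), manip.hold_point_z)
for n in ("scene","top"):
    p=snapshot(n); cv2.imwrite(f"pics/{n}0.png",p["image"][:,:,::-1])
    for k in ("loaded_grip","spare_tip"): print(n,k,models.pinpoint(p,k)[:3])
    for k in ("loaded_collar",): print(n,k,models.find_in(p,k)[:3])
E
```

```text
{'t': 0.0, 'q': array([ 1.00549826e+00,  5.28471821e-01,  1.43392531e+00, -3.30800265e-05,
        1.18136571e+00, -1.78511928e-01]), 'qd': array([-0.00060873,  0.00010959,  0.00132318, -0.00168647,  0.00189804,
        0.00076633]), 'tau': array([ 1.05943579e-04, -4.42343223e+01, -1.78030032e+01, -2.51954498e-05,
        8.45043047e-03, -6.63596325e-06]), 'tcp_pos': array([0.23535468, 0.57821542, 0.23032281]), 'tool_rot': array([ 1.92183519e-01,  9.81358404e-01, -1.01647241e-03, -3.80064448e-04]), 'force': array([-0.69681925,  0.07258653,  0.09363905]), 'ft_torque': array([-0.00045902, -0.01123462,  0.02154775]), 'finger_gap': 0.9995680951253624} 0.0187
scene loaded_grip [{'centre': [0.6197, 0.2292, 0.1891], 'score': 0.72}]
scene spare_tip [{'centre': [0.6248, -0.2509, 0.1883], 'score': 0.52}]
scene loaded_collar [{'centre': [0.63, 0.2243, 0.1731], 'score': 0.89}]
top loaded_grip [{'centre': [0.622, 0.2274, 0.1858], 'score': 0.63}]
top spare_tip [{'centre': [0.6319, -0.2505, 0.1866], 'score': 0.63}]
top loaded_collar [{'centre': [0.6175, 0.2212, 0.1537], 'score': 0.62}]
```

View pics/top0.png

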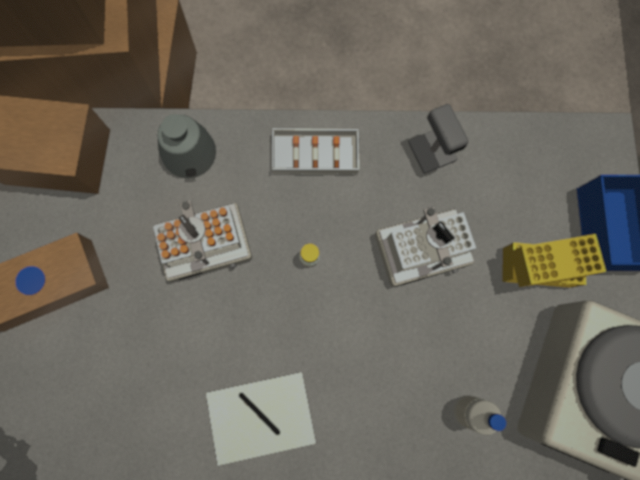

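View pics/scene0.png

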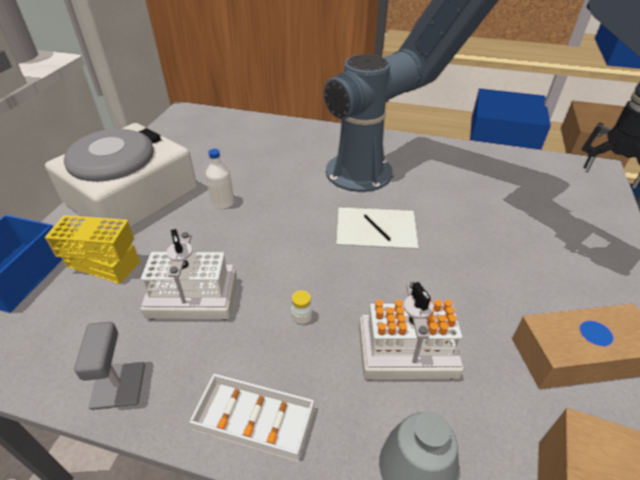

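The loaded mixer is the left one, with its grip near (188,225) in the top view, angled about 36° against a bar at about 15°. The empty mixer is on the right. Next I move above the loaded knob.

>>> jog_arm([
  [100,1,-1,2,0.08],
  [100,2.7,-2.5,1,0.08],
  [100,2.7,-2.5,1,0.08],
  [100,2.7,-2.5,1,0.08],
  [100,2.7,-2.5,1,0.08],
  [100,2.7,-2.5,1,0.08],
  [100,2.7,-2.5,0.5,0.08],
  [100,2.7,-2.5,0.5,0.08],
], squeeze=60)

```text
t: 1.07
tcp_pos: [0.4338, 0.39, 0.3128]
tool_rot: [-0.149, 0.989, -0.002, -0.0]
force: [0.4, 0.2, -0.6]
finger_gap: 0.997
```

>>> jog_arm([
  [100,2.7,-2.3,0,0.05],
  [100,2.7,-2.3,0,0.05],
  [100,2.7,-2.3,0,0.05],
  [100,2.7,-2.3,0,0.05],
  [100,2.7,-2.3,0,0.05],
  [100,2.7,-2.3,0,0.05],
  [100,2,-2,0,0.03],
  [100,0,0,0,0],
])

```text
t: 1.73
tcp_pos: [0.6299, 0.2166, 0.3159]
tool_rot: [-0.315, 0.949, -0.002, 0.004]
force: [0.1, 0.7, 0.3]
finger_gap: 1.001
```

```bash
cat > h.py <<'E'
from station import manip, snapshot, models
import numpy as np, cv2
from scipy.spatial.transform import Rotation as R
def state():
    s=manip.sense(); r=R.from_quat(s["tool_rot"]); y=r.apply([0,1,0])
    print("t",round(s["t"],2),"tcp",s["tcp_pos"].round(4),"jaw deg",round(np.degrees(np.arctan2(y[1],y[0])),1),"F",s["force"].round(1),"M",s["ft_torque"].round(3),"gap",round(s["finger_gap"],3),"q6",s["q"][5].round(2))
    return s
def wrist():
    s=state(); p=snapshot("wrist")
    T=np.eye(4); T[:3,:3]=R.from_quat(s["tool_rot"]).as_matrix(); T[:3,3]=s["tcp_pos"]
    return p, T@np.array(p["hand_eye"])
def warp(p,E,c,z,half,n=600):
    """metric top view of plane z: +x up, +y left, n px over 2*half"""
    w=np.array([[c[0]+half,c[1]+half,z],[c[0]+half,c[1]-half,z],[c[0]-half,c[1]-half,z],[c[0]-half,c[1]+half,z]])
    k=(w-E[:3,3])@E[:3,:3]; u=k@np.array(p["intrinsics"]).T; u=(u[:,:2]/u[:,2:]).astype(np.float32)
    d=np.float32([[0,0],[n,0],[n,n],[0,n]])
    return cv2.warpPerspective(p["image"],cv2.getPerspectiveTransform(u,d),(n,n))
E
python3 - <<'E'
from h import *
p,E=wrist(); cv2.imwrite("pics/w1.png",p["image"][:,:,::-1])
print(models.pinpoint(p,"loaded_grip")[:2],models.find_in(p,"loaded_collar")[:2]); print("cam",E[:3,3])
cv2.imwrite("pics/w1w.png",np.hstack([warp(p,E,(.622,.228),.2,.08,400),warp(p,E,(.622,.228),.15,.08,400)])[:,:,::-1])
E
```

```text
t 1.73 tcp [0.6299 0.2166 0.3159] jaw deg 126.7 F [0.1 0.7 0.3] M [-0.042 -0.033  0.035] gap 1.001 q6 -2.05
[{'centre': [0.6214, 0.2319, 0.1858], 'score': 0.96}] [{'centre': [0.6204, 0.2257, 0.1587], 'score': 0.92}]
cam [0.57017735 0.17199496 0.45789154]
```

View pics/w1w.png

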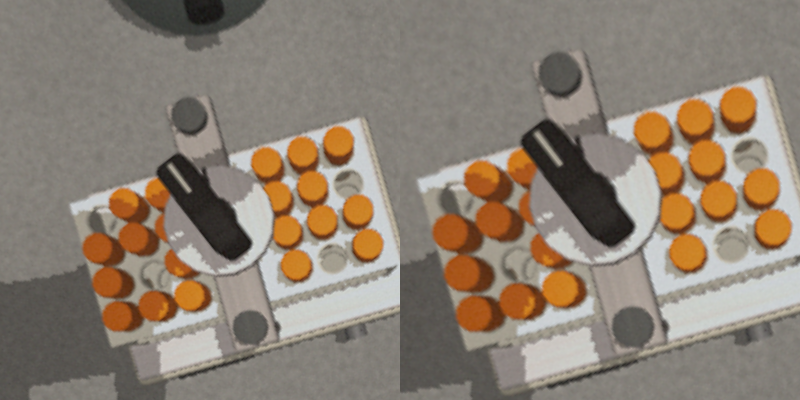

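View pics/w1.png

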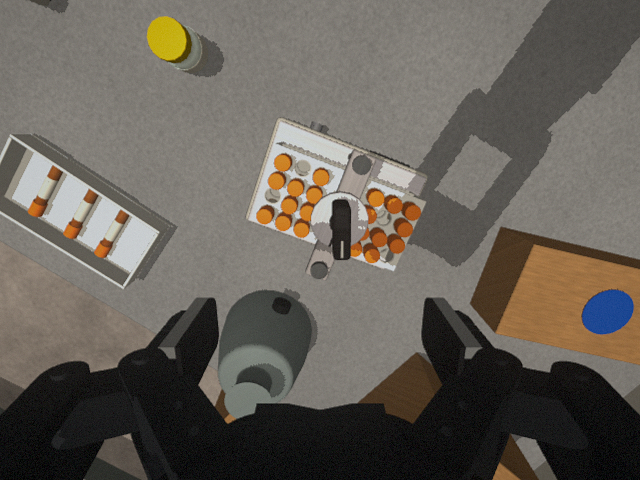

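The rack is full. Bar posts lie at right-panel (560,73) and (632,327), putting the bar at 15.8°. The grip lies at about 38.5°, with its centre near (0.621, 0.229). I go lower and take one closer look.

>>> jog_arm([
  [100,-0.5,0.6,-2,0.03],
  [100,-0.4,0.6,-2,0],
  [100,0,0,-2,0],
  [100,0,0,0,0],
])

```text
t: 2.22
tcp_pos: [0.6117, 0.2391, 0.2571]
tool_rot: [-0.334, 0.943, 0.001, 0.004]
force: [-0.6, 0.3, -0.3]
finger_gap: 0.998
```

```bash
python3 - <<'E'
from h import *
p,E=wrist()
print(models.pinpoint(p,"loaded_grip")[:2],models.find_in(p,"loaded_collar")[:2]); print("cam",E[:3,3])
cv2.imwrite("pics/w2w.png",np.hstack([warp(p,E,(.621,.229),.2,.05,400),warp(p,E,(.621,.229),.158,.05,400)])[:,:,::-1])
E
```

```text
t 2.22 tcp [0.6117 0.2391 0.2571] jaw deg 129.0 F [-0.6  0.3 -0.3] M [ 0.024  0.004 -0.034] gap 0.998 q6 -2.05
[{'centre': [0.6174, 0.2344, 0.1849], 'score': 0.74}] [{'centre': [0.6194, 0.2269, 0.1547], 'score': 0.56}]
cam [0.55393701 0.19144116 0.39893057]
```

View pics/w2w.png

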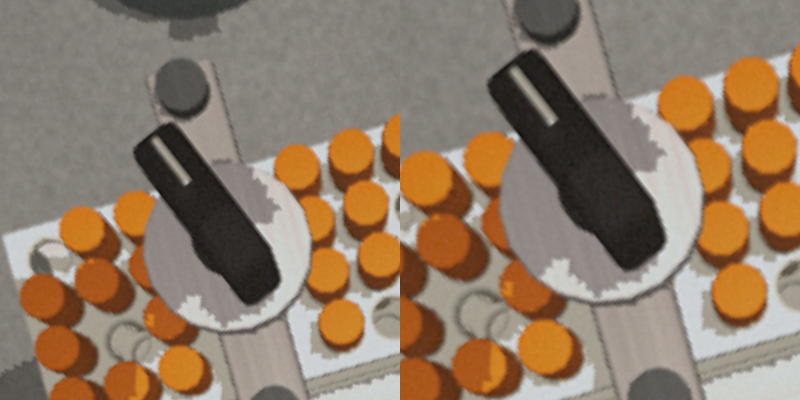

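The collar circle in the right panel is centred at (602,199) with a 51 mm diameter, so the axis is at (0.621, 0.2285). I correct sideways, then descend.

>>> jog_arm([
  [100,0.9,-1.0,-1,0],
  [100,0,0,0,0],
  [100,0,0,-2,0],
  [100,0,0,-2,0],
  [100,0,0,-1,0],
  [100,0,0,0,0],
])

```text
t: 2.87
tcp_pos: [0.6314, 0.2285, 0.2088]
tool_rot: [-0.333, 0.943, -0.002, 0.019]
force: [0.1, 0.6, 0.6]
finger_gap: 1.006
```

>>> jog_arm([
  [100,-0.7,0,0,0],
  [100,0,0,0,0],
  [100,0,0,0,0],
])

```text
t: 3.12
tcp_pos: [0.6252, 0.228, 0.2105]
tool_rot: [-0.332, 0.943, -0.002, 0.02]
force: [1.3, -0.6, -0.0]
finger_gap: 1.003
```

```bash
python3 - <<'E'
from h import *
s=state(); print(R.from_quat(s["tool_rot"]).as_matrix().round(4), s["q"].round(3), s["qd"].round(3))
E
```

```text
t 3.12 tcp [0.6252 0.228  0.2105] jaw deg 128.8 F [ 1.3 -0.6 -0. ] M [-0.006  0.084 -0.06 ] gap 1.003 q6 -2.07
[[-0.7782 -0.6268  0.0384]
 [-0.6269  0.779   0.0093]
 [-0.0357 -0.0168 -0.9992]] [ 0.181  0.589  1.377  0.003  1.136 -2.069] [ 0.002 -0.019  0.01   0.004  0.018  0.002]
```

>>> jog_arm([
  [100,-0.3,0.0,-1,0],
  [100,0,0,-1,0],
  [100,0,0,-0.7,0],
  [100,0,0,-0.4,0],
  [100,0,0,0,0],
])

```text
t: 3.53
tcp_pos: [0.6228, 0.2285, 0.1794]
tool_rot: [-0.333, 0.943, -0.002, 0.022]
force: [-0.3, -0.1, -0.3]
finger_gap: 1.001
```

```bash
python3 - <<'E'
from h import *
p,E=wrist();cv2.imwrite("pics/w3.png",p["image"][:,:,::-1])
s=manip.sense(); print(R.from_quat(s["tool_rot"]).as_matrix()[:,2].round(4), s["qd"].round(3))
E
```

```text
t 3.53 tcp [0.6228 0.2285 0.1794] jaw deg 128.8 F [-0.3 -0.1 -0.3] M [0.001 0.075 0.008] gap 1.001 q6 -2.07
[ 0.0436  0.0103 -0.999 ] [-0.    -0.011 -0.014 -0.001  0.008 -0.   ]
```

>>> jog_arm([
  [100,-0.1,0,-0.6,0],
  [100,0,0,-0.3,0],
  [100,0,0,0,0],
  [40,0,0,0,0],
  [30,0,0,0,0],
  [25,0,0,0,0],
])

```text
t: 4.08
tcp_pos: [0.6224, 0.2287, 0.1698]
tool_rot: [-0.333, 0.943, -0.002, 0.023]
force: [-0.1, 0.1, -0.1]
finger_gap: 0.602
```

```bash
python3 - <<'E'
from h import *
p,E=wrist();cv2.imwrite("pics/w4.png",p["image"][:,:,::-1])
E
```

```text
t 4.08 tcp [0.6224 0.2287 0.1698] jaw deg 128.8 F [-0.1  0.1 -0.1] M [-0.021  0.045 -0.034] gap 0.602 q6 -2.07
```

View pics/w4.png

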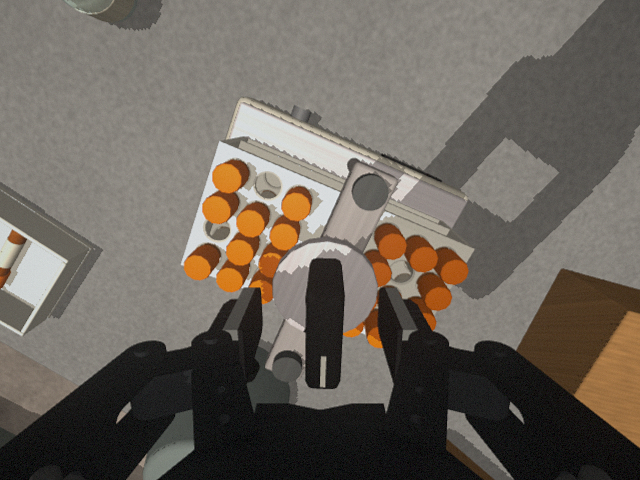

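The grip (columns 306–343) is centred between the fingers and nearly parallel to them. I close on it.

>>> jog_arm([
  [20,0,0,0,0],
  [10,0,0,0,0],
  [0,0,0,0,0],
  [0,0,0,0,0],
  [0,0,0,0,0],
  [0,0,0,0,0],
], squeeze=60)

```text
t: 4.63
tcp_pos: [0.6214, 0.2301, 0.1706]
tool_rot: [-0.332, 0.943, -0.001, 0.022]
force: [-0.6, -0.4, 0.4]
finger_gap: 0.153
```

```bash
python3 - <<'E'
from h import *
state()
E
```

```text
t 4.63 tcp [0.6214 0.2301 0.1706] jaw deg 128.8 F [-0.6 -0.4  0.4] M [ 0.258  0.165 -0.014] gap 0.153 q6 -2.07
```

>>> jog_arm([
  [0,0,0,0,-0.06],
  [0,0,0,0,-0.06],
  [0,0,0,0,-0.06],
  [0,0,0,0,-0.06],
  [0,0,0,0,0],
  [0,0,0,0,0],
])

```text
t: 5.13
tcp_pos: [0.6213, 0.2301, 0.1705]
tool_rot: [-0.212, 0.977, -0.003, 0.022]
force: [-1.0, 1.6, -0.2]
finger_gap: 0.155
```

```bash
python3 - <<'E'
from h import *
state()
E
```

```text
t 5.13 tcp [0.6213 0.2301 0.1705] jaw deg 114.5 F [-1.   1.6 -0.2] M [0.148 0.161 0.021] gap 0.155 q6 -1.81
```

Still loose. I approach snug in small steps and read the moment each time.

>>> jog_arm([
  [0,0,0,0,-0.05],
  [0,0,0,0,-0.04],
  [0,0,0,0,0],
])

```text
t: 5.38
tcp_pos: [0.6213, 0.2301, 0.1706]
tool_rot: [-0.168, 0.985, -0.004, 0.022]
force: [0.0, -0.1, 0.7]
finger_gap: 0.155
```

```bash
python3 -c "
from h import *
state()"
```

```text
t 5.38 tcp [0.6213 0.2301 0.1706] jaw deg 109.4 F [ 0.  -0.1  0.7] M [0.196 0.161 0.   ] gap 0.155 q6 -1.71
```

>>> jog_arm([
  [0,0,0,0,-0.03],
  [0,0,0,0,0],
])

```text
t: 5.55
tcp_pos: [0.6213, 0.2301, 0.1705]
tool_rot: [-0.155, 0.988, -0.004, 0.022]
force: [-0.7, 1.4, 1.4]
finger_gap: 0.155
```

```bash
python3 -c "
from h import *
state()"
```

```text
t 5.55 tcp [0.6213 0.2301 0.1705] jaw deg 107.8 F [-0.7  1.4  1.4] M [0.208 0.179 0.01 ] gap 0.155 q6 -1.69
```

>>> jog_arm([
  [0,0,0,0,-0.03],
  [0,0,0,0,0],
])

```text
t: 5.72
tcp_pos: [0.6213, 0.2301, 0.1705]
tool_rot: [-0.142, 0.99, -0.005, 0.022]
force: [-1.4, 0.9, -0.5]
finger_gap: 0.155
```

```bash
python3 -c "
from h import *
state()"
```

```text
t 5.72 tcp [0.6213 0.2301 0.1705] jaw deg 106.3 F [-1.4  0.9 -0.5] M [ 0.243  0.166 -0.016] gap 0.155 q6 -1.66
```

>>> jog_arm([
  [0,0,0,0,-0.03],
  [0,0,0,0,0],
])

```text
t: 5.88
tcp_pos: [0.6212, 0.2301, 0.1705]
tool_rot: [-0.13, 0.991, -0.005, 0.021]
force: [-0.6, 1.7, 0.4]
finger_gap: 0.152
```

```bash
python3 -c "
from h import *
state()"
```

```text
t 5.88 tcp [0.6212 0.2301 0.1705] jaw deg 104.9 F [-0.6  1.7  0.4] M [0.265 0.149 0.332] gap 0.152 q6 -1.63
```

The moment jumped to 0.33 N m at jaw 104.9°, after about 0 at 106.3°. Snug is therefore about 105.6°, which agrees with the bar at 15.8°. The target is about 75.6°.

>>> jog_arm([
  [0,0,0,0,-0.06],
  [0,0,0,0,-0.06],
  [0,0,0,0,-0.06],
  [0,0,0,0,-0.06],
  [0,0,0,0,-0.06],
  [0,0,0,0,-0.06],
  [0,0,0,0,0],
])

```text
t: 6.47
tcp_pos: [0.6212, 0.2302, 0.1705]
tool_rot: [0.044, 0.999, -0.01, 0.02]
force: [-0.2, -0.2, 0.1]
finger_gap: 0.154
```

```bash
python3 - <<'E'
from h import *
p,E=wrist();cv2.imwrite("pics/w5.png",p["image"][:,:,::-1])
E
```

```text
t 6.47 tcp [0.6212 0.2302 0.1705] jaw deg 84.9 F [-0.2 -0.2  0.1] M [0.199 0.11  0.248] gap 0.154 q6 -1.27
```

View pics/w5.png

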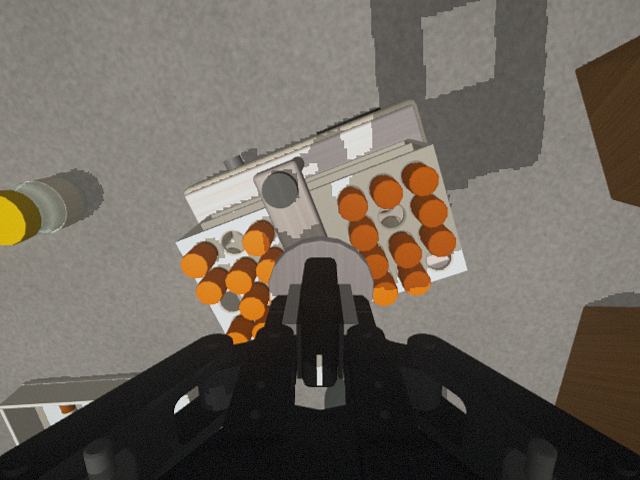

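The grip is following the fingers with no slip, and about 9.3° remain.

>>> jog_arm([
  [0,0,0,0,-0.055],
  [0,0,0,0,-0.055],
  [0,0,0,0,-0.045],
  [0,0,0,0,0],
  [0,0,0,0,0],
])

```text
t: 6.93
tcp_pos: [0.6211, 0.2303, 0.1705]
tool_rot: [0.115, 0.993, -0.012, 0.02]
force: [-0.4, 0.9, 0.6]
finger_gap: 0.152
```

```bash
python3 -c "
from h import *
state()"
```

```text
t 6.93 tcp [0.6211 0.2303 0.1705] jaw deg 76.7 F [-0.4  0.9  0.6] M [0.353 0.121 0.185] gap 0.152 q6 -1.12
```

>>> jog_arm([
  [0,0,0,0,-0.03],
  [0,0,0,0,0],
  [0,0,0,0,0],
])

```text
t: 7.18
tcp_pos: [0.6211, 0.2303, 0.1705]
tool_rot: [0.127, 0.992, -0.012, 0.02]
force: [-0.7, -0.2, -0.1]
finger_gap: 0.156
```

```bash
python3 -c "
from h import *
state()"
```

```text
t 7.18 tcp [0.6211 0.2303 0.1705] jaw deg 75.4 F [-0.7 -0.2 -0.1] M [0.265 0.14  0.29 ] gap 0.156 q6 -1.1
```

At 75.4°, so I release, lift straight up and look.

>>> jog_arm([
  [30,0,0,0,0],
  [60,0,0,0,0],
  [100,0,0,0,0],
  [100,0,0,0,0],
  [100,0,0,0,0],
  [100,0,0,0,0],
  [100,0,0,1,0],
  [100,0,0,1.5,0],
])

```text
t: 7.85
tcp_pos: [0.6203, 0.2283, 0.1934]
tool_rot: [0.127, 0.992, -0.013, 0.017]
force: [1.1, -0.5, -0.2]
finger_gap: 1.001
```

>>> jog_arm([
  [100,0,0,2,0],
  [100,0,0,2,0],
  [100,0,0,2,0],
  [100,0,0,2,0],
  [100,0,0,2,0],
  [100,0,0,1,0],
  [100,0,0,0,0],
  [100,0,0,0,0],
])

```text
t: 8.52
tcp_pos: [0.621, 0.2284, 0.3167]
tool_rot: [0.127, 0.992, -0.012, 0.022]
force: [-0.2, -0.2, -0.4]
finger_gap: 0.999
```

```bash
python3 - <<'E'
from h import *
p,E=wrist()
cv2.imwrite("pics/w6w.png",np.hstack([warp(p,E,(.621,.229),.2,.07,400),warp(p,E,(.621,.229),.15,.07,400)])[:,:,::-1])
E
```

```text
t 8.52 tcp [0.621  0.2284 0.3167] jaw deg 75.4 F [-0.2 -0.2 -0.4] M [-0.006  0.041 -0.002] gap 0.999 q6 -1.11
```

View pics/w6w.png

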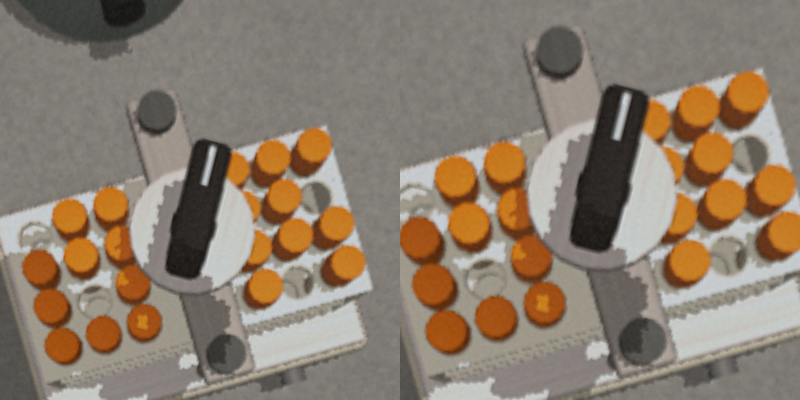

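The grip now lies about 13° clockwise of x and the bar about 16° the other way, so it is roughly 29° past snug. The arm is clear, so I hand in.

```bash
python3 -c "
from station import workorder
print(workorder.sign_off())"
```

```text
the job is handed in; nothing more can be done
None
```

I tightened the knob over the tube-filled rack (the left mixer) about 30° past the point where it went stiff, then let go. I handed the job in at about 8.5 s of the 38 s allowed.

- **Snug point:** The moment jumped from about 0 to 0.33 N m between jaw angles 106.3° and 104.9°. That agrees with the grip lining up with the bar, which I measured at 15.8°, or about 105.8° on the jaw.
- **Further turn:** I turned on clockwise to 75.4°, about 30° past snug, with 0.2–0.3 N m felt at the stops. Then I released the knob and lifted the gripper to 0.317 m, clear of everything.
- **Last picture:** Read by eye, the grip is about 29° past the bar, roughly 1° less than the arm's own angle suggests. That is within what I can read from the image.
- **Tool tilt:** The tool picked up a tilt of about 2.5° on the way down, which I could not correct with these moves. Readings at the stops stayed under about 2 N, and it did not affect the grip.
- **Other mixer:** I never went near the knob over the empty rack.

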